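# Latch the flight case shut

## Robot

A 6-joint arm with a two-finger parallel gripper is mounted at the origin on the work surface; the furniture and walls round the work are solid. World frame = base frame: x ahead of the robot, y to its left, z up, the work surface at z = 0. Lengths are in m, angles in rad, forces in N, time in s.
With the tool pointing down it reaches from about 0.275 to 0.875 m from the base axis. Payload 12.5 kg.
Tool frame: the origin (TCP) lies at the very end of the fingers, on their centre line; the grasp point (between the pads) lies 19 mm behind it; z points along the fingers, y is the line along which they close (so a half turn about z gives the same grasp; the last joint's range is limited). The gripper opens to 85 mm and grips with 20 to 120 N. Pads are 22 mm wide; open, the fingers measure 114 mm over their backs; the gripper's body (76 mm by 85 mm) begins 54 mm behind the grasp point. The pads swing forward as they close: fully open they stand 13 mm farther back than shut.
Start: joints at [-1.287, 0.351, 1.652, -0, 1.139, -0.085], TCP at [0.198, -0.513, 0.231] pointing down, gripper open.
Joint ranges: [-2.75, 2.75], [-0.79, 2.1], [0.01, 2.65], [-1.57, 4.71], [0.07, 3.14], [-2.87, 2.87]. Speed limits (rad/s): [2.22, 2.22, 2.79, 3.14, 3.14, 3.14].

## Interface

Orientations are given as a rotation vector (axis times angle).
In Python, from rig import bot, eyes, workorder gives the robot as it stands. The module is installed in compiled form; this text tells all that it offers.
- The arm moves only by the tool arm_command, never from a script. Its argument "series" is text: rows parted by semicolons, each of 7 numbers parted by spaces: the shift along the tool's x, y, z in mm, then the turn, a rotation vector about the tool's x, y, z in rad, then the closure, from 0 (fully open) to 1 (shut). A call has 1 to 20 rows; each row shifts and turns the commanded pose from where the row before left it, along the tool's axes as they then stand; what a row does not reach is not made up. A row lasts 1/12 s, in which the tool goes at most 41.7 mm and 7.16 degrees, less where a joint would pass 70% of its speed; a pose out of reach is approached as far as the arm can. A call with a gripper value outside its range is refused whole. The fingers move at their own pace and stop on an object; "grip_force" is the grip in N (left out, the last holds). Time passes only in rows, so rows that do not move let the fingers close. It gives the time, the measured TCP pose, the force, the opening and the grip force at its end, in the units of the state.
- bot.read_state(): the state, without advancing time (a new reading comes with each control period).
- eyes.capture(name): name is "scene" or "top" or "wrist"; returns a dict with "image" (400x640x3 uint8, red, green, blue), "fovy" (degrees; the focal length in pixels is half the picture's height over the tangent of half this angle, whatever the lens; pixels are square), "cx", "cy" (the principal point, pixels), "rvec" (rotation vector, rad) and "tvec" (3), from world to camera coordinates, as OpenCV has them. Camera axes: x right, y down, z forward; pixel columns grow to the right and rows downward; lengths in m; the calibration is good to about 2 mm. A picture is of the moment at which its call begins. There is no depth.
- workorder.job_done(): hands the job in; it is judged then, once.
The state is a dict: "clock": time; "joints": joint angles; "joint_vel": joint speeds; "joint_torque": joint torques, N m; "tcp_pos": TCP position; "tcp_rot": TCP orientation; "force": force on the tool from outside, world axes, zero at the start; "wrist_torque": the same for the moment, N m; "gripper_width": opening from 0.0 (shut) to 1.0 (fully open); "gripper_force": force on a finger pad.
Only numpy, scipy, OpenCV 4.12 (cv2) and the standard library are available. Lean on these libraries where they do the work, as an engineer would, in place of code of your own. Each camera call takes 0.05 s, during which the arm holds its last target. There are 200 camera calls.

## Task

The small blue flight case on the bench is closed but its latch is undone. Draw the latch's sprung loop out by its red cross-bar grip, gently and only as far as it needs, hook the bar at its end under the lip of the keeper on the lid, then push the lever over until it snaps down flat and the lid is drawn tight. Do not overstretch the springs, force the bar down on the keeper or ram the lever, and leave the other things on the bench where they are.

Things in the scene. Friction and masses are not known exactly. Their poses are not given: they have to be found in the camera images.
- case: Blue flight case with aluminium edges, standing fixed on the bench on its hinge edge; 157 x 200 x 100 mm. Origin on the bench below the lever's pivot. Case frame: -x points to the lid half (about to the robot), +x to the body half, y along the pivot pin, z up. Flat top at z = 100; body half x = -14 to 74, lid half x = -83 to -16; the latch lies along y = 0.
- lever_pivot (a point): Axis of the latch lever, fixed on the case at x = 0, y = 0, z = 110 mm of the case frame.
- latch_lever (a joint): Lever angle t, rad: 0 = shut (hard stop), blade flat to +x; 1.75 = open stop, blade standing, leaning 10 degrees to -x. Starts at 1.45 to 1.7, stays where left (friction 0.03 N m); pulling the loop draws it to the open stop. With the loop hooked, pushing it takes up to about 4 N at the blade's end; below about 0.2 rad it snaps down by itself.
- loop_pivot (a point): Pin that joins the loop to the lever, 11 mm from the lever's pivot, in the direction (cos(t - 0.15), sin(t - 0.15)) of the case's (x, z).
- latch_loop (a joint): Angle f of the loop on the lever, rad. The loop's elevation above the horizontal, seen from its pivot towards -x, is e = f - t (negative: sloping down to the lid). Friction 0.03 N m holds it. Starts raised, e about 0.2 to 0.75.
- loop_mark (a point): Point midway between the loop's arms, 45 mm out from the loop's pivot along the loop; it does not move with the bar. It lies less than 12.5 mm above the lid's top when the bar is down behind the keeper with the lever open, more than 17 mm when the bar lies on top of the keeper. Pressing the keeper with over 30 N damages it.
- latch_bow (a joint): Stretch of the loop's springs, m: 0 relaxed, 0.010 at the stop; 3.5 N per mm. Two arms 38 mm apart, across their end a bar 5 mm thick; they slide 8 mm freely (1.5 N) in sleeves, out to where the springs act: bar axis 50.8 to 58.8 mm from the loop's pivot, different at each start. Red grip bar, 12 mm thick, 20 mm long: centre 9 mm farther out than the bar's axis, 26 mm above it, square to the loop.
- keeper (a point): Keeper on the lid. Origin on the lid's top under the outer (-x) edge of its lip, axes as the case's. The lip overhangs the stem 5 mm to -x; 20 mm wide, top 14 and underside 10.5 mm above the lid; base plate 2 mm. The bar must pass outside the lip, down, and back in to the stem. With the lever at its open stop the springs must be stretched 4.5 mm (16 N) for that; over 5.8 mm (20 N) harms them.
- case_lid (a joint): Lid angle, rad: 0 = tight; its gasket holds it ajar at about 0.03 (3 mm at the top, some 4 N) until the latch draws it in.
- oil_can: Bystander: small oil can with red spout, 29x54x127, mm, standing. Origin at its underside's centre.
- pin_tin: Bystander: round tin with green lid, 68 across, 36 high, mm. Origin at its underside's centre.
- pot_red: Bystander: red plastic pot with screw cap, 48 across, 88 high, mm. Origin at its underside's centre.
- driver_yellow: Bystander: black and yellow screwdriver, 195 long, 26 high, mm, lying. Origin at its underside's centre.
- lever_tip (a point): Blade of the latch lever, 24 mm wide, 4 mm thick, ending 71 mm from the pivot in a turned-up lip. Its upper face (the lid-side face when open) lies 5 mm off the line from the pivot along the blade. Over 40 N of finger force bends it. This point: on that face, 60 mm out.

How it is judged:
By the outcome, as a careful person would: the job done as asked, in the order asked, and still so for the second after the job is handed in, with the robot touching nothing.
It also fails if it takes over 72 s, if anything falls off the work surface, if the arm or the gripper's body presses on something with over 40 N, if the wrist force passes 120 N, or if a joint passes its speed limit or range.

## Working session

There is one attempt and no reset: what is moved stays moved. The work goes in short steps, Python scripts to look and compute and a tool call to move; the robot and the scene stay as the last step left them, time stands still between calls to the robot, and variables do not carry over. Pictures are saved under pics/ and viewed, at most 10 in all, crops included, and the job is handed in when it is done.

Besides the shell and the picture viewer there is one more tool, called after ">>>" as name(argument=value, ...) on one line, values as JSON. arm_command: Moves the arm, as the interface text tells. Its arguments: {"type":"object","properties":{"series":{"type":"string"},"grip_force":{"type":"number"}},"required":["series"]}

```bash
mkdir -p pics; cat > h.py <<'E'
import numpy as np,cv2
from rig import bot,eyes,workorder
from scipy.spatial.transform import Rotation as R
def cap(n,save=None):
    c=eyes.capture(n)
    if save: cv2.imwrite('pics/'+save,c['image'][:,:,::-1])
    f=200/np.tan(np.radians(c['fovy'])/2)
    c['K']=np.array([[f,0,c['cx']],[0,f,c['cy']],[0,0,1]]); c['R']=R.from_rotvec(np.ravel(c['rvec'])).as_matrix(); c['t']=np.ravel(c['tvec'])
    return c
def ray(c,u,v):
    d=c['R'].T@np.linalg.inv(c['K'])@[u,v,1.]; return -c['R'].T@c['t'], d/np.linalg.norm(d)
def onz(c,u,v,z):
    o,d=ray(c,u,v); return o+d*(z-o[2])/d[2]
def proj(c,p):
    q=c['K']@(c['R']@np.asarray(p,float)+c['t']); return q[:2]/q[2]
def tri(*rs):
    A=sum(np.eye(3)-np.outer(d,d) for o,d in rs); b=sum((np.eye(3)-np.outer(d,d))@o for o,d in rs); return np.linalg.solve(A,b)
E
python3 - <<'E'
from h import *
a=cap('scene','s.png');b=cap('top','t.png')
for c in(a,b): print(c['fovy'],-c['R'].T@c['t'],c['R'][2])
s=bot.read_state();print(s)
w=cap('wrist','w.png')
cv2.imwrite('pics/st.png',np.vstack([a['image'],b['image']])[:,:,::-1][:, :])
E
```

```text
47.1417438407134 [-0.08487142  1.19388651  1.1448302 ] [ 0.36483802 -0.66506126 -0.65160321]
50.28881903052701 [0.37550168 0.14847812 1.3138963 ] [ 0.10188162 -0.0241024  -0.9945045 ]
{'clock': 0.1, 'joints': array([-1.28661629e+00,  3.51190703e-01,  1.65234154e+00,  1.36381803e-05,
        1.13909473e+00, -8.46228634e-02]), 'joint_vel': array([-0.00025416, -0.0016116 , -0.00058739,  0.00162223,  0.00147772,
       -0.00025236]), 'joint_torque': array([ 6.90090874e-04, -5.06831646e+01, -2.91874963e+01, -9.71339318e-05,
        2.66347328e-03,  1.47011800e-06]), 'tcp_pos': array([ 0.19820871, -0.5127346 ,  0.23081473]), 'tcp_rot': array([-3.08731934e+00, -5.75838912e-01,  1.42439567e-04]), 'force': array([-0.06949927,  0.09964406,  0.14477377]), 'wrist_torque': array([-0.00962086,  0.02456648, -0.03862021]), 'gripper_force': 0.0, 'gripper_width': 1.0030638240091756}
```

View pics/s.png

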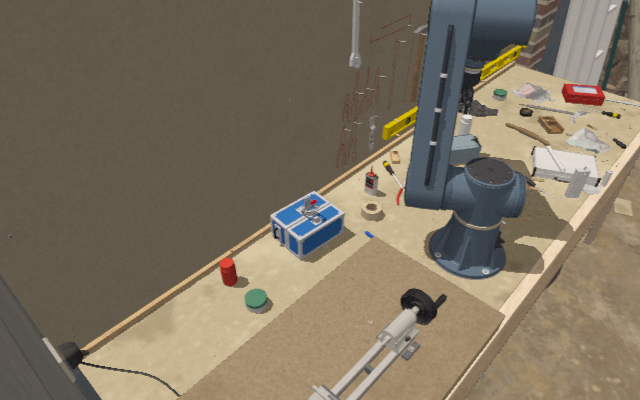

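View pics/t.png

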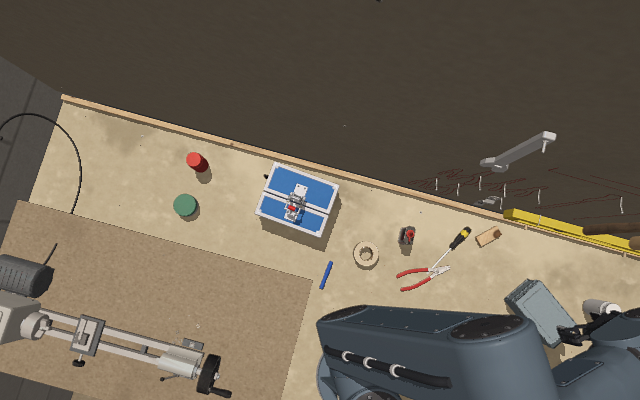

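The scene view shows the case near (307,224). The top view has it near (298,202), with the latch at its centre and the red grip at about (292,209). I'll zoom in on both.

```bash
python3 - <<'E'
from h import *
a=cap('scene');b=cap('top')
A=cv2.resize(a['image'][185:260,262:352],(720,600),interpolation=2)
B=cv2.resize(b['image'][155:245,250:345],(720,682),interpolation=2)
cv2.imwrite('pics/z.png',np.hstack([cv2.resize(A,(400,333)),cv2.resize(B,(400,379))[:333]])[:,:,::-1])
B=b['image'][155:245,250:345]
cv2.imwrite('pics/zb.png',cv2.resize(B,None,fx=6,fy=6,interpolation=2)[:,:,::-1])
# blue region
hsv=cv2.cvtColor(b['image'],cv2.COLOR_RGB2HSV)
m=cv2.inRange(hsv,(100,120,60),(125,255,255));m[:155]=0;m[245:]=0;m[:,:250]=0;m[:,345:]=0
n,_,st,ce=cv2.connectedComponentsWithStats(m)
print(st,ce)
for uv in [(298,202),(308,202),(298,212)]: print(onz(b,*uv,0.1))
for c,n in((a,'s'),(b,'t')):
    h=cv2.cvtColor(c['image'],cv2.COLOR_RGB2HSV)
    m=cv2.inRange(h,(0,150,80),(8,255,255))|cv2.inRange(h,(172,150,80),(180,255,255))
    n,_,st,ce=cv2.connectedComponentsWithStats(m)
    print([(s[4],x.round(1)) for s,x in zip(st,ce) if 3<s[4]<3000])
E
```

```text
[[     0      0    640    400 253992]
 [   268    167     66     42   1218]
 [   260    197     64     35    778]
 [   287    206      1      2      2]
 [   295    208      4      4     10]] [[319.67374169 199.51524457]
 [301.54187192 186.69376026]
 [291.27249357 214.42544987]
 [287.         206.5       ]
 [296.5        209.5       ]]
[0.50966987 0.18395846 0.1       ]
[0.50991218 0.15533867 0.1       ]
[0.4809333  0.18363898 0.1       ]
[(np.int32(571), array([582.6,  95.2])), (np.int32(19), array([371.3, 173.4])), (np.int32(8), array([371.1, 180.9])), (np.int32(33), array([398.6, 195.5])), (np.int32(17), array([312.9, 201.6])), (np.int32(370), array([227.9, 271.3]))]
[(np.int32(207), array([194.2, 159.8])), (np.int32(29), array([291.3, 207.7])), (np.int32(50), array([409.5, 234. ])), (np.int32(105), array([411.4, 271.5])), (np.int32(95), array([416. , 284.6]))]
```

View pics/zb.png

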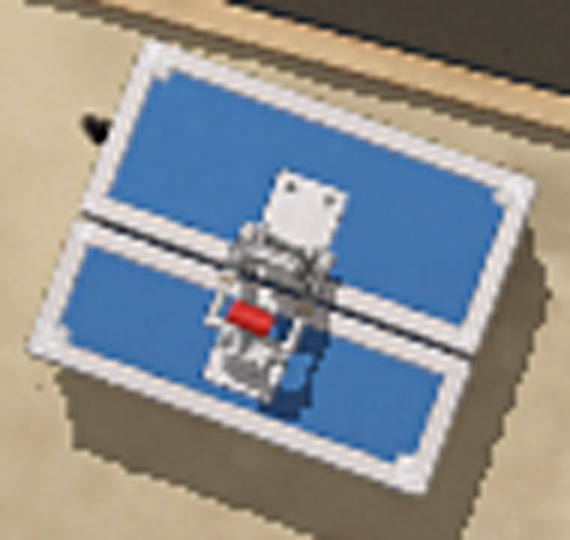

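The zoomed top view shows the case corners at TL (150,45), TR (530,185), BR (420,490) and BL (35,350) in 6x crop pixels. The blade is standing at (305,215), the red grip is at (250,318) and the keeper is at (245,365).

```bash
cat >> h.py <<'E'
def case():
    d=np.load('case.npy'); return d[:3],R.from_euler('z',d[3]).as_matrix()
def c2w(p): o,M=case(); return o+M@(np.asarray(p,float)/1000)
def w2c(p): o,M=case(); return M.T@(np.asarray(p)-o)*1000
def tgt(pitch): # tool y along case +x, z down; pitch = rot about case y making tool z tilt to +x (rad)
    o,M=case(); b=np.array([[0,1,0],[1,0,0],[0,0,-1.]]).T  # cols: tool x=case y, y=case x, z=-z
    return M@R.from_euler('y',-pitch).as_matrix()@b
def need(pc,Rt):
    s=bot.read_state(); Rn=R.from_rotvec(s['tcp_rot']).as_matrix()
    print('shift',(Rn.T@(c2w(pc)-s['tcp_pos'])*1000).round(1),'turn',R.from_matrix(Rn.T@Rt).as_rotvec().round(4))
E
python3 - <<'E'
from h import *
a=cap('scene');b=cap('top')
P=[onz(b,250+u/6,155+v/6,.1)for u,v in[(150,45),(530,185),(420,490),(35,350)]]
P=np.array(P);print(P.round(4), np.linalg.norm(P[0]-P[1]),np.linalg.norm(P[1]-P[2]))
yd=(P[0]-P[1])+(P[3]-P[2]);yaw=np.arctan2(-yd[0],yd[1]);
M=R.from_euler('z',yaw).as_matrix()
Q=(M.T@P.T).T; print(Q.round(4))
oc=np.array([ (Q[:2,0].mean()-.074+ Q[2:,0].mean()+.085)/2, Q[:,1].mean(),.1]); o=M@oc;o[2]=0
np.save('case.npy',[*o,yaw]);print(o,yaw)
g=tri(ray(a,312.9,201.6),ray(b,291.3,207.7));print('grip',g,w2c(g))
need([-110,0,330],tgt(0))
E
```

```text
[[0.6238 0.2516 0.1   ]
 [0.5575 0.0684 0.1   ]
 [0.411  0.1204 0.1   ]
 [0.4762 0.3036 0.1   ]] 0.19480320980884194 0.15542647809422655
[[0.5022 0.4474 0.1   ]
 [0.5017 0.2526 0.1   ]
 [0.3462 0.2521 0.1   ]
 [0.3457 0.4466 0.1   ]]
[0.52231438 0.18411835 0.        ] -0.3444653937649481
grip [0.486113   0.19966413 0.17668588] [-39.32447203   2.40758429 176.6858849 ]
shift [ 470.3 -605.4  -98.6] turn [-3.000e-04 -2.000e-04 -8.576e-01]
```

View pics/w.png

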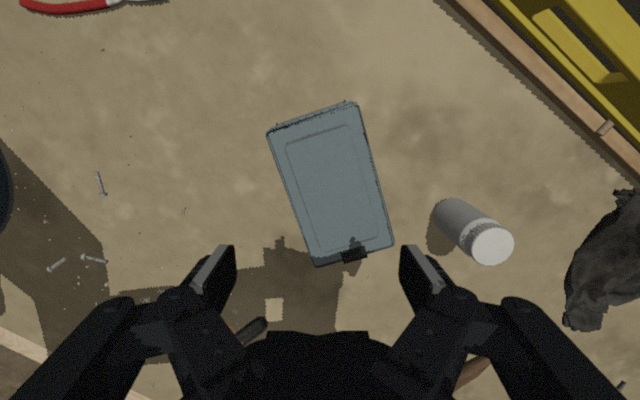

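The wrist camera sits on the tool's +x side, with image up along tool +x. I'll go above the case now.

>>> arm_command(series="23.5 -30.3 -4.9 0 0 0 0;23.5 -30.3 -4.9 0 0 0 0;23.5 -30.3 -4.9 0 0 0 0;23.5 -30.3 -4.9 0 0 0 0;23.5 -30.3 -4.9 0 0 0 0;23.5 -30.3 -4.9 0 0 0 0;23.5 -30.3 -4.9 0 0 0 0;23.5 -30.3 -4.9 0 0 0 0;23.5 -30.3 -4.9 0 0 0 0;23.5 -30.3 -4.9 0 0 0 0;23.5 -30.3 -4.9 0 0 0 0;23.5 -30.3 -4.9 0 0 0 0;23.5 -30.3 -4.9 0 0 0 0;23.5 -30.3 -4.9 0 0 0 0;23.5 -30.3 -4.9 0 0 0 0;23.5 -30.3 -4.9 0 0 0 0;23.5 -30.3 -4.9 0 0 0 0;23.5 -30.3 -4.9 0 0 0 0;23.5 -30.3 -4.9 0 0 0 0;23.5 -30.3 -4.9 0 0 0 0")

```text
clock: 2.02
tcp_pos: [0.4182, 0.2239, 0.3296]
tcp_rot: [-3.088, -0.577, -0.001]
force: [1.1, -1.5, 0.7]
gripper_width: 1.003
gripper_force: 0.0
```

>>> arm_command(series="0 0 0 0 0 -0.107 0.4;0 0 0 0 0 -0.107 0.4;0 0 0 0 0 -0.107 0.4;0 0 0 0 0 -0.107 0.4;0 0 0 0 0 -0.107 0.4;0 0 0 0 0 -0.107 0.4;0 0 0 0 0 -0.107 0.4;0 0 0 0 0 -0.107 0.4;0 0 0 0 0 0 0.5;0 0 0 0 0 0 0.5")

```text
clock: 2.85
tcp_pos: [0.4182, 0.2217, 0.3293]
tcp_rot: [-2.574, -1.802, 0.0]
force: [-0.4, 0.1, 0.3]
gripper_width: 0.499
gripper_force: 0.0
```

```bash
python3 - <<'E'
from h import *
s=bot.read_state();print(s['clock'],w2c(s['tcp_pos']),s['joints'],s['gripper_width'],s['force'])
need([-60,-60,300],tgt(0))
w=cap('wrist')
o=-w['R'].T@w['t'];print('cam',w2c(o),'fwd',case()[1].T@w['R'][2],proj(w,c2w([-39,2,176])))
E
```

```text
2.85 [-1.10706799e+02  1.89201724e-01  3.29299089e+02] [3.89026672e-01 1.17531713e-01 1.70493343e+00 3.27158212e-05
 1.31914818e+00 7.38328373e-01] 0.49857872889992266 [-0.39191737  0.09891866  0.27975282]
shift [-59.9  51.   29.3] turn [-0.     -0.     -0.0048]
cam [-109.33594096   73.59355358  471.6264117 ] fwd [-4.14942067e-04 -2.92631769e-01 -9.56225118e-01] [381.69557042 179.06086774]
```

>>> arm_command(series="10 17 33 0 0 0 0.5;10 17 33 0 0 0 0.5;10 17 33 0 0 0 0.5;0 0 0 0 -0.1 0 0.5;0 0 0 0 -0.1 0 0.5;0 0 0 0 -0.1 0 0.5;0 0 0 0 -0.1 0 0.5;0 0 0 0 -0.1 0 0.5;0 0 0 0 0 0 0.5;0 0 0 0 0 0 0.5")

```text
clock: 3.73
tcp_pos: [0.4763, 0.2332, 0.2293]
tcp_rot: [2.289, 1.607, -0.583]
force: [-0.4, 0.9, 0.4]
gripper_width: 0.503
gripper_force: 0.0
```

```bash
python3 - <<'E'
from h import *
s=bot.read_state();print(s['clock'],w2c(s['tcp_pos']),s['force'])
w=cap('wrist','w2.png');np.save('w2.npy',w,allow_pickle=True)
for p in [[0,0,110],[-16,0,100],[-83,-100,100],[-83,100,100],[74,-100,100]]: print(p,proj(w,c2w(p)))
E
```

```text
3.7333 [-59.87436819  30.67680129 229.31421054] [-0.43035398  0.86330496  0.36159109]
[0, 0, 110] [379.49566572 158.87011539]
[-16, 0, 100] [361.33760565 152.4942941 ]
[-83, -100, 100] [297.57162744 218.85693614]
[-83, 100, 100] [282.79085914  38.75303463]
[74, -100, 100] [425.78969367 218.57312417]
```

View pics/w2.png

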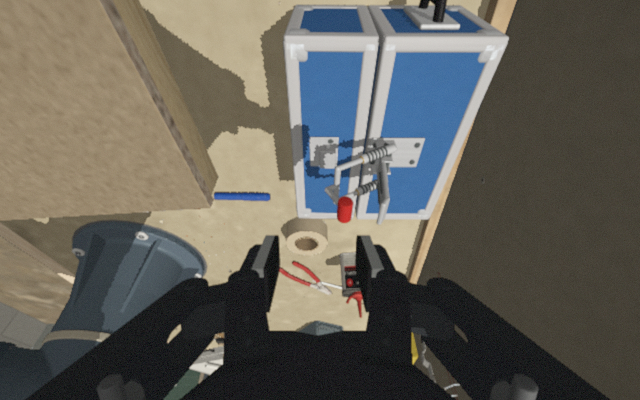

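The wrist view shows the case's far corners at (298,217) and (428,217), both within 2 px of my prediction. The red grip is at (345,209), the lever tip is near (382,218) and the pivot is near (382,152). I'll take one closer crop.

```bash
python3 - <<'E'
from h import *
w=np.load('w2.npy',allow_pickle=True).item();I=w['image']
cv2.imwrite('pics/c2.png',cv2.resize(I[130:230,300:430],None,fx=6,fy=6,interpolation=2)[:,:,::-1])
h=cv2.cvtColor(I,cv2.COLOR_RGB2HSV)
m=cv2.inRange(h,(0,150,80),(8,255,255))|cv2.inRange(h,(172,150,80),(180,255,255));m[:180]=0;m[235:]=0
n,_,st,ce=cv2.connectedComponentsWithStats(m);print(st,ce)
def ony(u,v,y=0):
    o,M=case(); p,d=ray(w,u,v); p=w2c(p); d=M.T@d; return p+d*(y-p[1])/d[1]
for u,v in [(345,209),(382,218),(380,155),(345,199),(345,221)]: print(u,v,ony(u,v).round(1))
E
```

```text
[[     0      0    640    400 255686]
 [   338    197     14     26    314]] [[319.46959943 199.48787184]
 [344.25477707 209.37579618]]
345 209 [-37.    0.  173.2]
382 218 [ -9.5   0.  182.4]
380 155 [  1.4   0.  104. ]
345 199 [-36.2   0.  162.3]
345 221 [-37.9   0.  185.3]
```

View pics/c2.png

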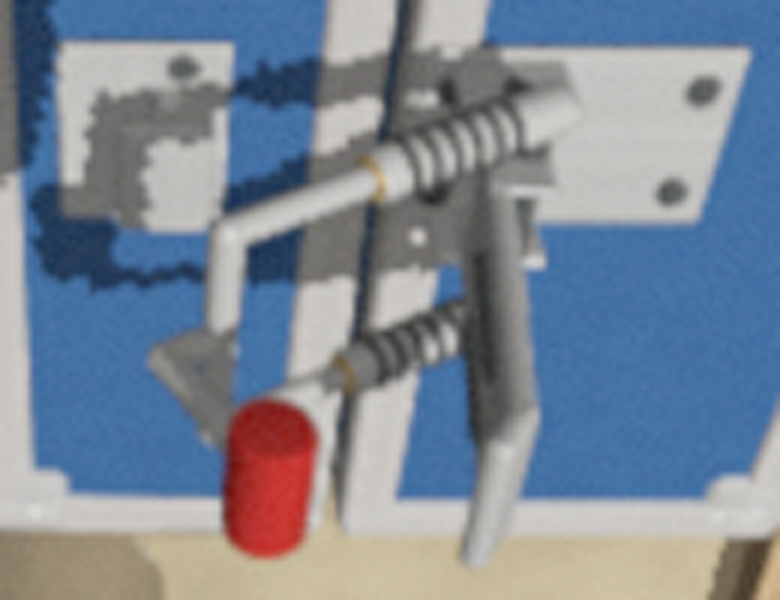

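The grip is a round red bar at (-37.5, 0, 173.5) in the case frame, which gives L≈50.7 and e≈0.53. The lever tip is at about (-10, 182). Next I untilt and centre slightly outside the grip.

>>> arm_command(series="0 0 0 0 0.1 0 0.65;0 0 0 0 0.1 0 0.65;0 0 0 0 0.1 0 0.65;0 0 0 0 0.1 0 0.65;0 0 0 0 0.1 0 0.65;-15 8 10 0 0 0 0.65;-15 8 10 0 0 0 0.65;0 0 0 0 0 0 0.65;0 0 0 0 0 0 0.65")

```text
clock: 4.53
tcp_pos: [0.4814, 0.1981, 0.211]
tcp_rot: [-2.574, -1.801, -0.003]
force: [-0.9, 0.7, 0.2]
gripper_width: 0.348
gripper_force: 0.0
```

```bash
python3 - <<'E'
from h import *
s=bot.read_state();print(s['clock'],w2c(s['tcp_pos']),s['force'],s['gripper_width'])
need([-43,0,160],tgt(0))
w=cap('wrist');I=w['image']
h=cv2.cvtColor(I,cv2.COLOR_RGB2HSV)
m=cv2.inRange(h,(0,150,80),(8,255,255))|cv2.inRange(h,(172,150,80),(180,255,255))
n,_,st,ce=cv2.connectedComponentsWithStats(m)
cv2.imwrite('pics/w3.png',I[:,:,::-1])
w2=np.load('w2.npy',allow_pickle=True).item()
for x,c in zip(st,ce):
    if x[4]>60: print(x,c,w2c(onz(w,*c,.1735)),w2c(tri(ray(w,*c),ray(w2,344.25,209.4))))
E
```

```text
4.5333 [-43.26506524  -0.69154784 210.99635502] [-0.85306386  0.66882051  0.16446382] 0.3476079856874335
shift [ 0.6  0.2 51. ] turn [ 0.0011 -0.0019 -0.005 ]
[     0      0    640    400 255525] [319.49208101 199.46313668] [-40.39505038  15.23579473 173.5       ] [-40.46505191  21.30318722 192.52711178]
[316 205  17  30 475] [323.76       219.33052632] [-37.4747654    0.76584266 173.5       ] [-37.63463679   1.17806871 174.59458353]
```

>>> arm_command(series="0.5 0 12 0 0 0 0.65;0.5 0 12 0 0 0 0.65;0 0 12 0 0 0 0.65;0 0 12 0 0 0 0.65;0 0 0 0 0 0 0.65;0 0 0 0 0 0 0.65", grip_force=20)

```text
clock: 5.08
tcp_pos: [0.4816, 0.2005, 0.1628]
tcp_rot: [-2.57, -1.806, -0.001]
force: [0.2, 0.8, -0.5]
gripper_width: 0.351
gripper_force: 0.0
```

```bash
python3 - <<'E'
from h import *
s=bot.read_state();print(s['clock'],w2c(s['tcp_pos']),s['force'],s['gripper_width'])
w=cap('wrist','w4.png')
E
```

```text
5.0833 [-43.81990061   1.66452049 162.75087995] [ 0.20435786  0.75368111 -0.4645705 ] 0.35116493279846195
```

View pics/w4.png

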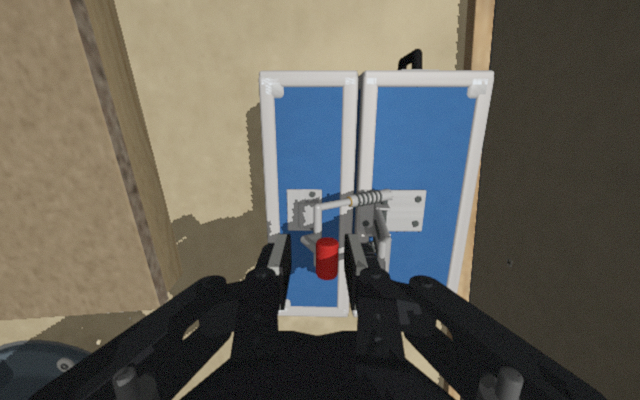

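The red grip at (327,258) lies between the fingers and the blade at (382,230) is clear of the right finger. I'll close gently.

>>> arm_command(series="0 0 0 0 0 0 0.8;0 0 0 0 0 0 0.9;0 0 0 0 0 0 1;0 0 0 0 0 0 1;0 0 0 0 0 0 1;0 0 0 0 0 0 1", grip_force=20)

```text
clock: 5.63
tcp_pos: [0.4817, 0.2001, 0.1625]
tcp_rot: [2.571, 1.806, 0.001]
force: [-0.8, 0.8, 1.6]
gripper_width: 0.126
gripper_force: 21.6
```

```bash
cat >> h.py <<'E'
def st():
    s=bot.read_state();o,M=case();Rt=M.T@R.from_rotvec(s['tcp_rot']).as_matrix()
    print('clk %.2f'%s['clock'],'tcp',w2c(s['tcp_pos']).round(1),'F',(M.T@s['force']).round(1),'pitch %.3f'%np.arctan2(Rt[0,2],-Rt[2,2]),'w %.3f'%s['gripper_width'],s['gripper_force'])
def red():
    w=cap('wrist');h=cv2.cvtColor(w['image'],cv2.COLOR_RGB2HSV)
    m=cv2.inRange(h,(0,150,80),(8,255,255))|cv2.inRange(h,(172,150,80),(180,255,255))
    n,_,s,ce=cv2.connectedComponentsWithStats(m)
    o,M=case()
    for x,c in zip(s,ce):
        if 60<x[4]<5000: 
            p,d=ray(w,*c);p=w2c(p);d=M.T@d;print(x,'on y=1:',(p+d*(1-p[1])/d[1]).round(1))
E
python3 -c "
from h import *
st();red()"
```

```text
clk 5.63 tcp [-43.6   1.3 162.5] F [-1.   0.5  1.6] pitch 0.000 w 0.126 21.56360663473606
[307 235  22  40 767] on y=1: [-42.4   1.  170.9]
```

>>> arm_command(series="0 -2 2.3 -0.05 0 0 1;0 -2 2.3 -0.05 0 0 1;0 -2 2.3 -0.05 0 0 1;0 -2 2.3 -0.05 0 0 1;0 -2 2.3 -0.05 0 0 1;0 -2 2.3 -0.05 0 0 1;0 0 0 0 0 0 1;0 0 0 0 0 0 1")

```text
clock: 6.35
tcp_pos: [0.4718, 0.2036, 0.1472]
tcp_rot: [2.361, 1.66, 0.25]
force: [0.5, 0.9, 0.0]
gripper_width: 0.126
gripper_force: 21.3
```

```bash
python3 -c "
from h import *
st();red()"
```

```text
clk 6.35 tcp [-54.1   1.3 147.2] F [0.2 1.  0. ] pitch 0.299 w 0.126 21.32241692394018
[307 234  22  41 771] on y=1: [-55.3   1.  155. ]
```

>>> arm_command(series="0 0 0 0 0 0 1;0 0 0 0 0 0 1;0 -0.9 -0.44 0 0 0 1;0 -0.9 -0.44 0 0 0 1;0 -0.9 -0.44 0 0 0 1;0 -0.9 -0.44 0 0 0 1;0 -0.9 -0.44 0 0 0 1;0 -0.9 -0.44 0 0 0 1;0 -0.9 -0.44 0 0 0 1;0 -0.9 -0.44 0 0 0 1;0 0 0 0 0 0 1;0 0 0 0 0 0 1", grip_force=50)

```text
clock: 7.4
tcp_pos: [0.4648, 0.206, 0.1484]
tcp_rot: [2.361, 1.659, 0.251]
force: [5.7, 0.0, -4.0]
gripper_width: 0.115
gripper_force: 48.3
```

```bash
python3 -c "
from h import *
st();red()"
```

```text
clk 7.40 tcp [-61.5   1.2 148.4] F [ 5.3  2.  -4. ] pitch 0.301 w 0.115 48.31895001232624
[308 234  20  41 710] on y=1: [-62.7   1.  156.3]
```

>>> arm_command(series="0 -0.9 -0.44 0 0 0 1;0 0 0 0 0 0 1;0 0 0 0 0 0 1;0 0 0 0 0 0 1")

```text
clock: 7.78
tcp_pos: [0.4642, 0.2063, 0.1486]
tcp_rot: [2.361, 1.659, 0.252]
force: [8.0, -0.9, -5.7]
gripper_width: 0.114
gripper_force: 48.3
```

```bash
python3 -c "
from h import *
st();red()"
```

```text
clk 7.78 tcp [-62.2   1.2 148.6] F [ 7.8  1.9 -5.7] pitch 0.301 w 0.114 48.285439386963844
[308 235  20  40 703] on y=1: [-63.4   1.  156.5]
```

>>> arm_command(series="0 -0.9 -0.44 0 0 0 1;0 0 0 0 0 0 1;0 0 0 0 0 0 1;0 0 0 0 0 0 1")

```text
clock: 8.17
tcp_pos: [0.4635, 0.2066, 0.1488]
tcp_rot: [2.36, 1.658, 0.252]
force: [11.1, -2.0, -5.9]
gripper_width: 0.115
gripper_force: 48.3
```

```bash
python3 -c "
from h import *
st();red()"
```

```text
clk 8.17 tcp [-63.    1.3 148.8] F [11.1  1.9 -5.9] pitch 0.301 w 0.115 48.2508610188961
[308 235  20  40 700] on y=1: [-64.2   1.  156.7]
```

The force passes through the loop pivot, so the component along the loop is about 11.9 N. I'm aiming for about 18 N.

>>> arm_command(series="0 -0.9 -0.44 0 0 0 1;0 0 0 0 0 0 1;0 -0.7 -0.35 0 0 0 1;0 0 0 0 0 0 1;0 0 0 0 0 0 1;0 0 0 0 0 0 1")

```text
clock: 8.72
tcp_pos: [0.4623, 0.2071, 0.1491]
tcp_rot: [2.36, 1.658, 0.253]
force: [13.9, -3.4, -8.2]
gripper_width: 0.115
gripper_force: 48.2
```

```bash
python3 -c "
from h import *
st();red()"
```

```text
clk 8.72 tcp [-64.3   1.3 149.1] F [14.2  1.5 -8.2] pitch 0.302 w 0.115 48.18409278988838
[308 235  20  40 704] on y=1: [-65.5   1.  157.1]
```

>>> arm_command(series="0 -0.9 -0.44 0 0 0 1;0 0 0 0 0 0 1;0 -0.95 1.1 -0.02 0 0 1;0 -0.95 1.1 -0.02 0 0 1;0 -0.95 1.1 -0.02 0 0 1;0 -0.95 1.1 -0.02 0 0 1;0 -0.95 1.1 -0.02 0 0 1;0 -0.95 1.1 -0.02 0 0 1;0 -0.95 1.1 -0.02 0 0 1;0 -0.95 1.1 -0.02 0 0 1;0 0 0 0 0 0 1;0 0 0 0 0 0 1;0 0 0 0 0 0 1")

```text
clock: 9.85
tcp_pos: [0.458, 0.2087, 0.1387]
tcp_rot: [2.242, 1.575, 0.371]
force: [18.3, -4.9, -7.1]
gripper_width: 0.116
gripper_force: 48.1
```

```bash
python3 -c "
from h import *
st();red();cap('wrist','w5.png')"
```

```text
clk 9.85 tcp [-68.9   1.4 138.7] F [18.9  1.5 -7.1] pitch 0.462 w 0.116 48.14916484057903
[308 235  20  40 697] on y=1: [-71.3   1.  146.2]
```

View pics/w5.png

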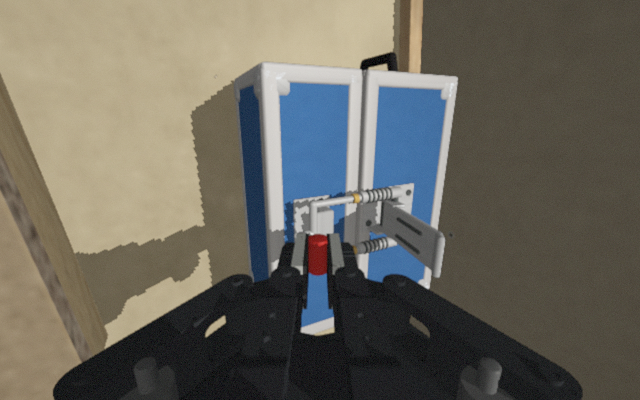

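The bar is out over the keeper's outer side, with about 18.9 N along the loop. The lever stands open and e≈0. I'll continue down in checked steps.

>>> arm_command(series="0 -0.92 1.11 -0.02 0 0 1;0 -0.92 1.11 -0.02 0 0 1;0 -0.92 1.11 -0.02 0 0 1;0 -0.92 1.11 -0.02 0 0 1;0 0 0 0 0 0 1;0 0 0 0 0 0 1")

```text
clock: 10.45
tcp_pos: [0.4569, 0.2091, 0.1332]
tcp_rot: [2.181, 1.532, 0.426]
force: [18.5, -6.3, -7.0]
gripper_width: 0.112
gripper_force: 48.2
```

```bash
python3 -c "
from h import *
st();red()"
```

```text
clk 10.45 tcp [-70.    1.4 133.2] F [19.5  0.3 -7. ] pitch 0.542 w 0.112 48.18231001496315
[308 235  19  40 691] on y=1: [-73.2   1.  140.6]
```

>>> arm_command(series="0 -0.93 1.11 -0.02 0 0 1;0 -0.93 1.11 -0.02 0 0 1;0 0 0 0 0 0 1;0 0 0 0 0 0 1")

```text
clock: 10.83
tcp_pos: [0.4565, 0.2092, 0.1305]
tcp_rot: [2.151, 1.51, 0.453]
force: [18.5, -6.2, -5.2]
gripper_width: 0.117
gripper_force: 48.2
```

```bash
python3 -c "
from h import *
st();red()"
```

```text
clk 10.83 tcp [-70.4   1.4 130.5] F [19.5  0.4 -5.2] pitch 0.583 w 0.117 48.21975499391556
[308 235  20  40 696] on y=1: [-73.8   1.  137.5]
```

>>> arm_command(series="0 -0.93 1.11 -0.02 0 0 1;0 -0.93 1.11 -0.02 0 0 1;0 -0.93 1.11 -0.02 0 0 1;0 0 0 0 0 0 1;0 0 0 0 0 0 1")

```text
clock: 11.3
tcp_pos: [0.4562, 0.2093, 0.1263]
tcp_rot: [2.105, 1.477, 0.492]
force: [19.4, -5.8, -4.2]
gripper_width: 0.118
gripper_force: 48.3
```

```bash
python3 -c "
from h import *
st();red()"
```

```text
clk 11.30 tcp [-70.7   1.4 126.3] F [20.2  1.1 -4.2] pitch 0.643 w 0.118 48.260446563363075
[308 234  20  41 702] on y=1: [-74.5   1.  132.9]
```

>>> arm_command(series="0 -0.93 1.11 -0.02 0 0 1;0 -0.93 1.11 -0.02 0 0 1;0 0 0 0 0 0 1;0 0 0 0 0 0 1")

```text
clock: 11.68
tcp_pos: [0.4562, 0.2093, 0.1235]
tcp_rot: [2.073, 1.455, 0.517]
force: [19.0, -6.1, -5.6]
gripper_width: 0.111
gripper_force: 48.3
```

```bash
python3 -c "
from h import *
st();red()"
```

```text
clk 11.68 tcp [-70.8   1.4 123.5] F [19.9  0.7 -5.6] pitch 0.684 w 0.111 48.29469054937363
[308 234  20  41 708] on y=1: [-74.9   1.  129.9]
```

>>> arm_command(series="0 -0.9 1.1 -0.02 0 0 1;0 0 0 0 0 0 1;0 0.9 0.45 0 0 0 1;0 0.9 0.45 0 0 0 1;0 0.9 0.45 0 0 0 1;0 0 0 0 0 0 1;0 0 0 0 0 0 1")

```text
clock: 12.32
tcp_pos: [0.4584, 0.2085, 0.1226]
tcp_rot: [2.059, 1.445, 0.53]
force: [12.2, -2.1, -1.2]
gripper_width: 0.115
gripper_force: 49.0
```

```bash
python3 -c "
from h import *
st();red()"
```

```text
clk 12.32 tcp [-68.4   1.3 122.6] F [12.2  2.2 -1.2] pitch 0.702 w 0.115 48.99781197309494
[308 234  19  41 709] on y=1: [-72.8   1.  129.1]
```

>>> arm_command(series="0 0.9 0.45 0 0 0 1;0 0.9 0.45 0 0 0 1;0 0.9 0.45 0 0 0 1;0 0 0 0 0 0 1;0 0 0 0 0 0 1")

```text
clock: 12.78
tcp_pos: [0.4602, 0.2077, 0.1227]
tcp_rot: [2.06, 1.447, 0.529]
force: [4.2, 0.2, -0.8]
gripper_width: 0.11
gripper_force: 49.5
```

```bash
python3 -c "
from h import *
st();red()"
```

```text
clk 12.78 tcp [-66.4   1.2 122.7] F [ 3.9  1.6 -0.8] pitch 0.701 w 0.110 49.52222675085068
[308 235  20  40 719] on y=1: [-71.    1.  129.3]
```

>>> arm_command(series="0 0.9 0.45 0 0 0 1;0 0 0 0 0 0 1;0 0 0 0 0 0 0.9;0 0 0 0 0 0 0.8;0 0 0 0 0 0 0.75;0 0 0 0 0 0 0.75;0 0 0 0 0 0 0.75")

```text
clock: 13.42
tcp_pos: [0.4607, 0.2072, 0.1225]
tcp_rot: [2.06, 1.447, 0.528]
force: [0.4, -0.0, 0.2]
gripper_width: 0.249
gripper_force: 0.0
```

```bash
python3 -c "
from h import *
st();red()"
```

```text
clk 13.42 tcp [-65.8   0.9 122.5] F [0.4 0.1 0.2] pitch 0.700 w 0.249 0.0
[307 234  22  41 766] on y=1: [-70.1   1.  129.1]
```

The grip stayed at (-70,129), where resting on top of the keeper would put it near 142. The force fell linearly over about 5 mm of inward travel, so the bar is under the lip. I'll withdraw and check how much room there is at the wall.

>>> arm_command(series="0 0 -5 0 0 0 0.7;0 0 -12 0 0 0 0.7;0 0 -20 0 0 0 0.7;0 0 -23 0 0 0 1;0 0 0 0 0 0 1;0 0 0 0 0 0 1;0 0 0 0 0 0 1;0 0 0 0 0 0 1")

```text
clock: 14.13
tcp_pos: [0.4247, 0.2201, 0.1679]
tcp_rot: [2.061, 1.447, 0.527]
force: [-0.8, -0.3, 0.6]
gripper_width: 0.0
gripper_force: 0.0
```

```bash
python3 -c "
from h import *
st();red();print(bot.read_state()['joints'].round(3))
b=cap('top');print('strip inner/outer',w2c(onz(b,341,189,0)),w2c(onz(b,343,183,.02)))
w=cap('wrist','w6.png')
for p in [(-16,0,168),(0,0,110),(-62,0,106)]: print(proj(w,c2w(p)))
"
```

```text
clk 14.13 tcp [-104.     0.9  167.9] F [-0.7 -0.6  0.6] pitch 0.700 w 0.000 0.0
[310 201  16  29 393] on y=1: [-70.7   1.  130.1]
[ 0.689  0.263  2.169 -1.147  0.654  1.966]
strip inner/outer [  82.06008314 -109.37763776    0.        ] [  98.54021497 -108.45315745   20.        ]
[404.93728945 212.77700398]
[360.98367044 192.45031011]
[306.82088884 205.21960404]
```

View pics/w6.png

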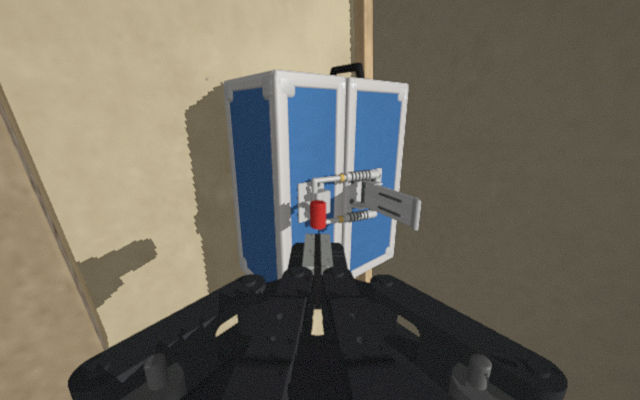

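The loop lies flat with its bar at the keeper, near (315,190). The grip is at (318,214) and the lever stands at (395,205). The wall is about 85–95 mm past the pivot, so I'll keep the tool leaning to the lid side while pushing.

```bash
cat > push.py <<'E'
from h import *
def tcp(t,p,a=10,rho=48,piv=(1,109.5)):
    d=5+a*abs(np.sin(t-p)); r=np.array([np.cos(t),np.sin(t)])*rho+np.array([-np.sin(t),np.cos(t)])*d
    return np.array([piv[0]+r[0],piv[1]+r[1]])
ts=np.concatenate([[1.95],np.arange(1.85,.09,-.1)]); ps=np.interp(ts,[.1,1.4],[.42,.7])
for i,(t,p) in enumerate(zip(ts,ps)):
    q=tcp(t,p)
    if i:
        d=q-q0; print('t%.2f p%.2f q'%(t,p),q.round(1),'row 0 %.1f %.1f %.3f'%(d@[np.cos(p0),np.sin(p0)],d@[np.sin(p0),-np.cos(p0)],-(p-p0)))
    else: print(q)
    q0,p0=q,p
E
python3 -c "
from push import *
need([*tcp(1.95,.7)[:1],0,tcp(1.95,.7)[1]],tgt(.7))"
```

```text
[-30.2291633  148.72620301]
t1.85 p0.70 q [-25.8 151.7] row 0 5.3 0.5 -0.000
t1.75 p0.70 q [-21.  154.3] row 0 5.3 1.1 -0.000
t1.65 p0.70 q [-15.9 156.3] row 0 5.2 1.8 -0.000
t1.55 p0.70 q [-10.5 157.7] row 0 5.0 2.4 -0.000
t1.45 p0.70 q [ -4.9 158.6] row 0 4.8 3.0 -0.000
t1.35 p0.69 q [  0.6 158.8] row 0 4.4 3.4 0.011
t1.25 p0.67 q [  6.2 158.4] row 0 4.0 3.8 0.022
t1.15 p0.65 q [ 11.6 157.3] row 0 3.7 4.2 0.022
t1.05 p0.62 q [ 17.  155.7] row 0 3.3 4.5 0.022
t0.95 p0.60 q [ 22.1 153.4] row 0 2.8 4.8 0.022
t0.85 p0.58 q [ 26.9 150.6] row 0 2.4 5.1 0.022
t0.75 p0.56 q [ 31.4 147.3] row 0 1.9 5.3 0.022
t0.65 p0.54 q [ 35.5 143.4] row 0 1.4 5.4 0.022
t0.55 p0.52 q [ 39.1 139.1] row 0 0.9 5.5 0.022
t0.45 p0.50 q [ 41.8 135.3] row 0 0.5 4.7 0.022
t0.35 p0.47 q [ 44.  131.8] row 0 0.2 4.1 0.022
t0.25 p0.45 q [ 45.8 128.2] row 0 -0.0 4.1 0.022
t0.15 p0.43 q [ 47.3 124.4] row 0 -0.3 4.1 0.022
shift [-0.7 44.1 62.3] turn [-0.0005  0.0021 -0.001 ]
```

>>> arm_command(series="0 11 15.5 0 0 0 1;0 11 15.5 0 0 0 1;0 11 15.5 0 0 0 1;0 11 15.5 0 0 0 1;0 0 0 0 0 0 1;0 2.6 0.3 0 0 0 1;0 2.6 0.3 0 0 0 1;0 0 0 0 0 0 1")

```text
clock: 14.95
tcp_pos: [0.4978, 0.1942, 0.1528]
tcp_rot: [2.06, 1.447, 0.529]
force: [-0.1, 0.4, -0.7]
gripper_width: -0.004
gripper_force: 0.0
```

```bash
python3 -c "
from h import *
st()"
```

```text
clk 14.95 tcp [-26.4   1.2 152.8] F [-0.2  0.3 -0.7] pitch 0.700 w -0.004 0.0
```

>>> arm_command(series="0 2.6 0.5 0 0 0 1;0 2.6 0.5 0 0 0 1;0 2.6 0.9 0 0 0 1;0 2.6 0.9 0 0 0 1;0 0 0 0 0 0 1")

```text
clock: 15.37
tcp_pos: [0.5073, 0.1907, 0.1571]
tcp_rot: [2.061, 1.447, 0.529]
force: [0.2, -0.1, 0.5]
gripper_width: 0.003
gripper_force: 0.1
```

```bash
python3 -c "
from h import *
st()"
```

```text
clk 15.37 tcp [-16.3   1.2 157.1] F [ 0.2 -0.   0.5] pitch 0.700 w 0.003 0.08546928787836805
```

>>> arm_command(series="0 2.5 1.2 0 0 0 1;0 2.5 1.2 0 0 0 1;0 2.4 1.5 0 0 0 1;0 2.4 1.5 0 0 0 1;0 2.2 1.7 0.005 0 0 1;0 2.2 1.7 0.005 0 0 1;0 0 0 0 0 0 1")

```text
clock: 15.95
tcp_pos: [0.5232, 0.1849, 0.1595]
tcp_rot: [2.069, 1.452, 0.522]
force: [-0.1, 0.5, -0.1]
gripper_width: -0.004
gripper_force: 0.3
```

```bash
python3 -c "
from h import *
st();red()"
```

```text
clk 15.95 tcp [  0.5   1.  159.5] F [-0.3  0.4 -0.1] pitch 0.690 w -0.004 0.33268310140556423
[ 157  245   31   45 1105] on y=1: [-67.1   1.  130.4]
```

>>> arm_command(series="0 2 1.9 0.011 0 0 1;0 2 1.9 0.011 0 0 1;0 1.9 2.1 0.011 0 0 1;0 1.9 2.1 0.011 0 0 1;0 0 0 0 0 0 1")

```text
clock: 16.42
tcp_pos: [0.5335, 0.1812, 0.1582]
tcp_rot: [2.103, 1.476, 0.494]
force: [-0.1, -0.1, -1.0]
gripper_width: -0.001
gripper_force: 0.4
```

```bash
python3 -c "
from h import *
st();red()"
```

```text
clk 16.42 tcp [ 11.5   1.  158.2] F [-0.1 -0.1 -1. ] pitch 0.646 w -0.001 0.36282211118304986
[ 137  249   33   47 1189] on y=1: [-65.4   1.  131.2]
```

>>> arm_command(series="0 1.7 2.3 0.011 0 0 1;0 1.7 2.3 0.011 0 0 1;0 1.4 2.4 0.011 0 0 1;0 1.4 2.4 0.011 0 0 1;0 0 0 0 0 0 1")

```text
clock: 16.88
tcp_pos: [0.5432, 0.1776, 0.1541]
tcp_rot: [2.136, 1.5, 0.466]
force: [-1.2, 0.8, -0.8]
gripper_width: -0.0
gripper_force: 0.5
```

```bash
python3 -c "
from h import *
st();red();cap('wrist','w7.png')"
```

```text
clk 16.88 tcp [ 21.8   0.9 154.1] F [-1.4  0.4 -0.8] pitch 0.602 w -0.000 0.46304149142088136
[ 115  254   36   49 1322] on y=1: [-64.6   1.  131.5]
```

Grip motion (10 mm in total) matches 5 mm to the stem, 3 mm of lid and 2 mm of tilt, so the bar is still hooked. I continue.

>>> arm_command(series="0 1.2 2.5 0.011 0 0 1;0 1.2 2.5 0.011 0 0 1;0 1 2.6 0.011 0 0 1;0 1 2.6 0.011 0 0 1;0 0 0 0 0 0 1")

```text
clock: 17.4
tcp_pos: [0.5518, 0.1746, 0.148]
tcp_rot: [2.17, 1.524, 0.436]
force: [0.3, 0.6, 0.4]
gripper_width: 0.003
gripper_force: 0.4
```

```bash
python3 -c "
from h import *
st();red()"
```

```text
clk 17.40 tcp [ 31.    0.9 148. ] F [0.  0.6 0.4] pitch 0.558 w 0.003 0.43025567541917553
[  93  261   40   52 1522] on y=1: [-63.7   1.  131.9]
```

>>> arm_command(series="0 0.7 2.7 0.011 0 0 1;0 0.7 2.7 0.011 0 0 1;0 0.5 2.7 0.011 0 0 1;0 0.5 2.7 0.011 0 0 1;0 0 0 0 0 0 1")

```text
clock: 17.87
tcp_pos: [0.559, 0.172, 0.14]
tcp_rot: [2.203, 1.547, 0.407]
force: [-0.3, -0.4, 0.6]
gripper_width: 0.003
gripper_force: 0.2
```

```bash
python3 -c "
from h import *
st();red()"
```

```text
clk 17.87 tcp [ 38.6   1.  140. ] F [-0.2 -0.5  0.6] pitch 0.514 w 0.003 0.2115841183547218
[  72  269   44   55 1777] on y=1: [-62.8   1.  132.4]
```

```bash
python3 -c "
from h import *
w=cap('wrist');t=cap('top');s=cap('scene')
A=cv2.resize(t['image'][155:245,250:345],(400,379),interpolation=2);B=cv2.resize(s['image'][185:270,262:352],(400,379),interpolation=2)
L=np.vstack([np.hstack([A,B])[:379],cv2.resize(w['image'][150:350,0:400],(800,400))[:221]])
W=w['image'][180:380,0:440]
out=np.vstack([np.hstack([A,B])[60:260],cv2.resize(W,(800,364))])
cv2.imwrite('pics/l.png',out[:,:,::-1])
"
```

```text
(no output)
```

View pics/l.png

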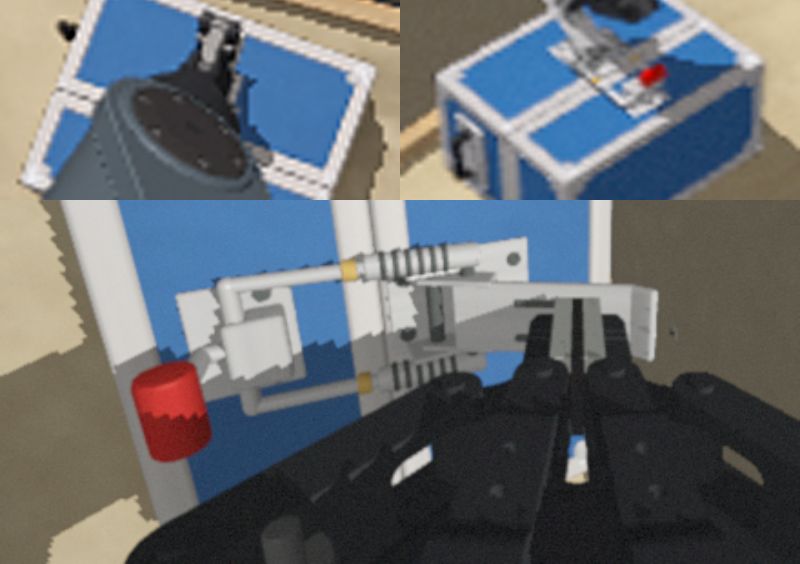

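The bar runs under the keeper lip at about (250,345) in the lower crop. The fingertips at (577,320) push the blade, which is well over. I continue.

>>> arm_command(series="0 0.3 2.4 0.011 0 0 1;0 0.2 2.4 0.011 0 0 1;0 0.1 2 0.011 0 0 1;0 0.1 2 0.011 0 0 1;0 0 0 0 0 0 1")

```text
clock: 18.48
tcp_pos: [0.5634, 0.1704, 0.1326]
tcp_rot: [2.236, 1.571, 0.376]
force: [-0.9, -0.4, 0.4]
gripper_width: -0.002
gripper_force: 0.1
```

```bash
python3 -c "
from h import *
st();red()"
```

```text
clk 18.48 tcp [ 43.3   1.  132.6] F [-0.7 -0.7  0.4] pitch 0.470 w -0.002 0.10274254716932774
[  57  275   47   58 1991] on y=1: [-62.    1.  132.8]
```

>>> arm_command(series="0 0 2 0.011 0 0 1;0 0 2 0.011 0 0 1;0 -0.1 2 0.011 0 0 1;0 -0.1 2 0.011 0 0 1;0 0 0 0 0 0 1")

```text
clock: 18.95
tcp_pos: [0.5668, 0.1692, 0.125]
tcp_rot: [2.27, 1.594, 0.344]
force: [-0.1, 0.5, -0.5]
gripper_width: 0.002
gripper_force: 0.0
```

```bash
python3 -c "
from h import *
st();red()"
```

```text
clk 18.95 tcp [ 46.9   0.9 125. ] F [-0.3  0.5 -0.5] pitch 0.425 w 0.002 0.0
[  43  281   51   60 2199] on y=1: [-61.1   1.  133.2]
```

>>> arm_command(series="0 -0.4 0.9 0 0 0 1;0 -0.4 0.9 0 0 0 1;0 -0.4 0.9 0 0 0 1;0 0 0 0 0 0 1")

```text
clock: 19.33
tcp_pos: [0.5664, 0.1693, 0.1221]
tcp_rot: [2.269, 1.594, 0.345]
force: [0.2, 0.2, -0.2]
gripper_width: -0.001
gripper_force: 0.1
```

```bash
python3 -c "
from h import *
st();red()"
```

```text
clk 19.33 tcp [ 46.5   1.  122.1] F [ 0.1  0.3 -0.2] pitch 0.426 w -0.001 0.11057786092672717
[  42  285   51   62 2310] on y=1: [-60.8   1.  133.3]
```

>>> arm_command(series="0 -0.4 0.9 0 0 0 1;0 -0.4 0.9 0 0 0 1;0 0 0 0 0 0 1")

```text
clock: 19.63
tcp_pos: [0.5664, 0.1693, 0.1201]
tcp_rot: [2.269, 1.594, 0.344]
force: [-0.4, 1.0, -0.1]
gripper_width: 0.004
gripper_force: 0.0
```

```bash
python3 -c "
from h import *
st();red()"
```

```text
clk 19.63 tcp [ 46.5   0.9 120.1] F [-0.7  0.8 -0.1] pitch 0.426 w 0.004 0.03148329400573857
[  40  287   52   64 2397] on y=1: [-60.6   1.  133.4]
```

>>> arm_command(series="0 -0.4 0.9 0 0 0 1;0 0 0 0 0 0 1;0 0 0 0 0 0 1")

```text
clock: 19.93
tcp_pos: [0.5665, 0.1693, 0.1193]
tcp_rot: [2.269, 1.594, 0.344]
force: [0.1, 0.5, -0.3]
gripper_width: -0.002
gripper_force: 0.0
```

```bash
python3 -c "
from h import *
st()"
```

```text
clk 19.93 tcp [ 46.6   0.9 119.3] F [-0.1  0.5 -0.3] pitch 0.426 w -0.002 0.0
```

>>> arm_command(series="0 -0.4 0.9 0 0 0 1;0 0 0 0 0 0 1;0 0 0 0 0 0 1")

```text
clock: 20.18
tcp_pos: [0.5665, 0.1693, 0.1183]
tcp_rot: [2.269, 1.594, 0.344]
force: [-0.4, -0.3, -0.7]
gripper_width: -0.003
gripper_force: 0.0
```

```bash
python3 -c "
from h import *
st()"
```

```text
clk 20.18 tcp [ 46.6   1.  118.3] F [-0.3 -0.4 -0.7] pitch 0.426 w -0.003 0.0
```

>>> arm_command(series="0 0 -10 0 0 0 1;0 0 -20 0 0 0 1;0 0 -30 0 0 0 1;0 0 -30 0 0 0 1;0 -20 -14 0 0 0 1;0 -20 -14 0 0 0 1;0 -20 -14 0 0 0 1;0 -20 -14 0 0 0 1;0 0 0 0 0 0 1;0 0 0 0 0 0 1")

```text
clock: 21.02
tcp_pos: [0.4407, 0.215, 0.2193]
tcp_rot: [2.267, 1.595, 0.347]
force: [0.3, -0.1, 0.4]
gripper_width: -0.003
gripper_force: 0.0
```

```bash
python3 - <<'E'
from h import *
st();red()
for n in('wrist','scene','top'):
    c=cap(n);h=cv2.cvtColor(c['image'],cv2.COLOR_RGB2HSV)
    print(n,'sat along x -100..95 step 5, y=0, z=115/105'); 
    for y,z in((0,117),(30,100)):
        v=[]
        for x in range(-30,100,5):
            u=proj(c,c2w([x,y,z])).round().astype(int); v.append('%d/%d'%tuple(h[u[1],u[0],1:]) if 0<=u[0]<640 and 0<=u[1]<400 else '-')
        print(y,' '.join(v))
E
```

```text
clk 21.02 tcp [-87.2   1.5 219.3] F [0.4 0.  0.4] pitch 0.427 w -0.003 0.0
[298 189  13  23 271] on y=1: [-60.5   1.  134.6]
wrist sat along x -100..95 step 5, y=0, z=115/105
0 11/184 10/201 8/166 4/196 2/115 6/169 6/89 6/84 3/193 5/201 5/199 4/199 4/199 5/197 4/196 5/198 6/197 4/195 3/193 5/186 3/177 30/94 56/78 51/80 59/86 55/79
30 153/168 149/171 10/196 9/205 9/177 10/205 134/171 145/172 144/173 139/176 142/172 155/168 154/169 156/168 147/168 147/166 150/165 148/164 149/164 151/164 9/200 10/198 60/77 54/81 56/82 59/82
scene sat along x -100..95 step 5, y=0, z=115/105
0 6/211 7/179 2/132 6/119 4/174 0/112 10/101 6/173 1/205 5/214 2/212 2/212 1/198 3/190 1/209 4/209 5/199 2/209 2/210 3/199 7/171 33/125 61/105 59/104 63/106 60/106
30 175/187 176/187 5/205 6/215 7/207 7/215 68/198 173/190 176/190 174/190 179/188 173/189 174/189 175/188 178/186 178/186 182/185 170/187 172/188 171/186 10/180 8/193 16/141 55/106 57/103 65/106
top sat along x -100..95 step 5, y=0, z=115/105
0 160/174 8/181 11/217 11/162 6/225 6/226 10/80 8/122 7/178 7/224 6/224 5/223 7/196 4/227 6/230 6/227 6/226 6/226 6/224 6/214 6/166 72/191 65/193 77/106 111/99 87/215
30 155/174 97/163 13/217 9/218 11/217 13/223 166/175 158/176 158/176 157/175 156/176 154/176 154/175 152/176 156/175 156/175 155/173 154/174 154/174 97/155 12/217 8/221 65/195 74/124 77/100 87/209
```

```bash
python3 - <<'E'
from h import *
for n in('wrist','scene','top'):
    c=cap(n);S=cv2.cvtColor(c['image'],cv2.COLOR_RGB2HSV)[:,:,1].astype(np.float32)
    def samp(P):
        q=np.array([proj(c,c2w(p)) for p in P],np.float32); return cv2.remap(S,q[:,0].copy(),q[:,1].copy(),1).ravel()
    ys=np.arange(-30,30.1,.5)
    for x in (30,55,62):
        s=samp([(x,y,115) for y in ys]);g=ys[s<75]; g2=g[(abs(g)<22)];print(n,x,'edges',g2.min(),g2.max(),'camdir',)
    xs=np.arange(-30,20,.5);V=cv2.cvtColor(c['image'],cv2.COLOR_RGB2HSV)[:,:,2].astype(np.float32)
    S=V; s=samp([(x,60,100) for x in xs]);i=s.argmin();print('seam',xs[i],s[i],'width<150:',(s<150).sum()*.5)
E
```

```text
wrist 30 edges -11.5 20.5 camdir
wrist 55 edges -21.5 21.5 camdir
wrist 62 edges -21.5 21.5 camdir
seam -11.5 151.5 width<150: 0.0
scene 30 edges -12.0 17.5 camdir
scene 55 edges -21.5 21.5 camdir
scene 62 edges -21.5 21.5 camdir
seam -23.0 178.21289 width<150: 0.0
top 30 edges -14.5 17.5 camdir
top 55 edges -11.0 14.5 camdir
top 62 edges -12.0 14.5 camdir
seam -23.5 158.75781 width<150: 0.0
```

```bash
python3 - <<'E'
from h import *
def prof(c,P,k):
    S=cv2.cvtColor(c['image'],cv2.COLOR_RGB2HSV)[:,:,k].astype(np.float32)
    q=np.array([proj(c,c2w(p)) for p in P],np.float32); return cv2.remap(S,q[:,0].copy(),q[:,1].copy(),1).ravel()
w2=np.load('w2.npy',allow_pickle=True).item();w=cap('wrist')
for c in(w2,w): print('seam V',prof(c,[(x,50,100) for x in range(-26,-2)],2).astype(int))
ys=range(-24,25,2)
for c in (w,cap('scene'),cap('top')):
    for x in(40,47): print(x,prof(c,[(x,y,115) for y in ys],1).astype(int))
# tip via scene rays: V profile along x at y=0 finer
    print('tip',prof(c,[(x,0,115) for x in range(60,86)],2).astype(int))
    print('rim',prof(c,[(x,35,100) for x in range(60,86)],2).astype(int))
E
```

```text
seam V [158 155 181 196 199 199 200 200 200 201 201 167  82  74 100 143 182 198
 201 199 200 201 201 201]
seam V [170 170 169 164 163 184 204 210 208 206 205 205 203 193 162 157 182 204
 210 207 205 205 204 204]
40 [147 146 149 147 148 158 125  10   5   6   5   4   4   4   5   8   4   3
   2 114 148 149 149 149 148]
47 [147 149 147 147 143 145 119  11   6   6   6   4   3   4   4   7   5   4
   9 122 149 149 152 150 152]
tip [193 193 193 192 192 191 189 183 178 176 175 175 176 177 183 182 167 111
  88  80  81  81  82  84  82  81]
rim [164 163 162 162 162 160 159 158 158 178 193 203 203 201 199 198 198 188
 166 112  88  78  78  80  81  81]
40 [176 175 175 175 169 141 100  61  26   7   3   2   2   3   2   2   3   4
   5  40 116 156 171 178 178]
47 [178 177 174 169 169 132  85  39   9   2   2   3   3   3   1   0   1   3
  16  61 123 155 176 172 175]
tip [207 207 207 206 205 204 202 200 198 195 192 187 182 174 163 151 136 121
 118 114 111 108 107 105 104 104]
rim [186 185 184 183 182 181 180 182 186 193 199 204 207 210 208 194 182 168
 155 143 129 118 114 111 109 107]
40 [156 155 156 158 163 173 131  29   9   4   4   4   6   6   6   6   7   7
  26 103 155 164 158 156 155]
47 [154 153 154 156 160 175 107  10   8   7   5   5   5   6   6   5   3   6
  12  36 132 160 154 154 155]
tip [224 225 223 220 217 201 184 169 167 170 175 181 183 180 178 181 187 190
 190 191 192 193 194 183 148 122]
rim [175 175 174 174 172 170 169 179 197 211 218 217 217 216 212 208 202 198
 195 194 193 193 193 168 139 111]
```

The lid gap has closed: the seam went from a dark gap of about 4 mm to a faint line. The blade edges in all three views agree with the shut height (z = 115). The arm is clear, so I'm handing in.

```bash
python3 -c "
from rig import workorder
print(workorder.job_done())"
```

```text
the job is handed in; nothing more can be done
None
```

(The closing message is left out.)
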